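Start the parts washer from its control station

TASK

Start the parts washer from the control station on the bench: first push down the raised end of the rocker so the mains is fully over to on, then push the square pump button fully in so it stays in, and only after that press the small round start button all the way and keep it down for two seconds before letting it go. Leave the wide mushroom stop button alone, and do not lift, tip or shove the wrench, socket, oil filter and grease jar lying about.

Things in the scene. Friction and masses are not known exactly. Their poses are not given: they have to be found in the camera images.
- station: Dark steel tray 130 x 400 x 12 mm fixed to the bench, long side along its y, end plates 52 mm high. Origin: centre of its underside, on the bench (z 0). On it stand four fixed grey modules, 84 x 84 mm, tops 57 mm above the bench, in a row along its y, 92 mm apart, in an order that changes, at the station's yaw. Each: one black control in a metal bezel.
- rocker_box: The grey module with the rocker, a black V of two wings, each 28 mm long (x) and 30 mm wide (y), hinged along y above the module's centre, 65 mm above the bench. Bezel 61 mm, hinge cheeks 69 mm above the bench. Origin: centre of the module's underside, 12 mm above the bench. Axes: the station's.
- rocker_pad (a point): Where to press the rocker: middle of the top of its far (+x) wing, 18 mm from the hinge. Off: near wing level, far wing raised 0.4 rad, this point 76 mm above the bench and 15 mm to +x of the hinge. On: far wing level, point 69 mm above the bench, 18 mm to +x of the hinge. Axes: the station's when off, tilting with the rocker.
- rocker (a joint): Rocker angle, rad: 0 is off (starts between 0 and 0.06), 0.4 is fully on, the far wing pushed down to its stop. It stays where it is left; moving it takes about 3 N at the pad.
- latch_top (a point): Centre of the top of the square pump button: black, 32 x 32 mm, in a square collar 46 mm wide and 63 mm high. Its top is 75 mm above the bench when out, 67 mm fully in. Axes: those of the station, z up.
- latch (a joint): How far the square button is pushed in, m: 0 is out (starts 0 to 0.001), 0.008 fully in. It moves straight down against about 4 N of friction and stays where it is left.
- start_top (a point): Centre of the top of the start button: the small round one, black, 28 mm across, in a round collar 42 mm across and 63 mm high. Its top is 72 mm above the bench when out, 66 mm when fully pressed. Axes: those of the station, z up.
- start (a joint): How far the start button is pressed, m: 0 is out, 0.006 fully down. It is sprung: it begins to move at 1.5 N, is fully down at 5 N, and returns when let go.
- stop_top (a point): Centre of the top of the stop button, to be left alone: a black mushroom 42 mm across, its top 89 mm above the bench. Axes: those of the station, z up.
- stop (a joint): How far the stop button is pressed, m: 0 is out, 0.006 fully down. Sprung.
- wrench: Loose steel spanner 180 mm long lying on the near (robot) side of the station, along its own x; origin under its middle.
- socket: Loose steel socket standing on the bench on the near side of the station, 32 mm across, 62 mm high; origin: centre of its underside.
- oil_filter: Loose white oil filter standing beyond the left (+y) end of the station, 72 mm across, 80 mm high; origin: centre of its underside.
- grease_jar: Loose jar standing beyond the right (-y) end of the station, 66 mm across, 75 mm high; origin: centre of its underside.
Not all that is in view belongs to the job. Leave any green look-alike of the oil_filter alone.

How it is judged (in metres and radians):
On the way, in this order (a step that is already met when the one before it is completed fails the run):
1. the rocker is fully on (value of joint rocker above 0.34 rad), for 0.2 s.
2. the square pump button is fully in (value of joint latch above 0.0068 m), for 0.2 s.
3. the round start button is held down for at least 1.5 s (value of joint start above 0.0045 m), for 1.5 s.
At the end, for the whole second after the job is handed in: Rocker on (over 0.34 of 0.4 rad), square button in (over 6.8 of 8 mm), start button let go again (under 1.5 mm) after being held down past 4.5 of 6 mm for at least 1.5 s, stop button out, and wrench, socket, filter and jar at rest within 15 mm of where they stood (value of joint rocker above 0.34 rad and value of joint latch above 0.0068 m and value of joint each of start, stop below 0.0015 m and distance of each of wrench, socket, oil_filter, grease_jar from where it was at the start of the episode below 0.015 m and linear speed of each of wrench, socket, oil_filter, grease_jar below 0.02 m/s); the robot touches nothing.
It fails at once if the stop button is pressed (over 2 mm) (value of joint stop above 0.002 m).
It fails at once if the pump button is pushed (over half way) before the rocker is on (value of joint latch above 0.004 m and value of joint rocker below 0.3 rad).
It fails at once if the start button is pressed (over half way) before rocker and pump button are on (value of joint start above 0.003 m and (value of joint rocker below 0.3 rad or value of joint latch below 0.006 m)).
It fails at once if the wrench, socket, oil filter or grease jar is lifted, carried or shoved more than 15 mm, or tipped (distance of any of wrench, socket, oil_filter, grease_jar from where it was at the start of the episode above 0.015 m or angle between any of socket, oil_filter, grease_jar's own z axis and vertical above 0.4 rad).
It also fails if it takes over 48 s, if anything falls off the work surface, if the arm or the gripper's body presses on something with over 40 N, if the wrist force passes 120 N, or if a joint passes its speed limit or range.

ROBOT

A 6-joint arm with a two-finger parallel gripper is mounted at the origin on the work surface. World frame = base frame: x ahead of the robot, y to its left, z up, the work surface at z = 0. Lengths are in mm, angles in rad, forces in N, time in s.
With the tool pointing down it reaches from about 250 to 800 mm from the base axis. Payload 8.5 kg.
Tool frame: the origin (TCP) lies midway between the tips of the shut fingers; the grasp point (between the pads) lies bot.grasp_offset behind it (bot.grasp_offset is the distance from the TCP to the grasp point, in mm); z points along the fingers, y is the line along which they close (so a half turn about z gives the same grasp; the last joint's range is limited). The gripper opens to 85 mm and grips with 20 to 120 N. Pads are 22 mm wide; open, the fingers measure 114 mm over their backs; the gripper's body (76 mm by 85 mm) begins 54 mm behind the grasp point. The pads swing forward as they close: fully open they stand 13 mm farther back than shut.
Start: joints at [1.279, 0.238, -0.013, 1.319, 0, 1.571], TCP at [151.016, 502.765, 231.276] pointing down, gripper open.
Joint ranges: [-2.66, 2.66], [-1.03, 1.9], [-1.14, 1.46], [-1.82, 2.27], [-1.45, 1.34], [-3.14, 3.14]. Speed limits (rad/s): [2.22, 2.22, 2.79, 3.14, 3.14, 3.14].

INTERFACE

Orientations are given as [roll, pitch, yaw] about the fixed x, y, z axes, in that order (R = Rz(yaw) Ry(pitch) Rx(roll)).
In Python, from cell import bot gives the robot as it stands. Calls block until the motion is done:
- bot.move_ptp(position, orientation): joint-space move of the TCP to a pose.
- bot.line_to(position, vel=150, ori=None): straight line of the TCP; ori=None keeps the orientation; vel is the mean speed in mm/s.
- bot.goto_joints(angles): joint-space move.
- bot.let_go() and bot.close_gripper(f_grip=None): open the fingers fully, or close them until they stop; f_grip is the grip in N (None keeps the last).
- bot.sleep(seconds).
- bot.solve_ik(position, orientation): joint angles nearest the present ones, or None.
- bot.get_obs(): the state.
- bot.camera(name): name is "scene" or "side" or "wrist"; returns a dict with "frame" (400x640x3 uint8, red, green, blue), "z_map" (400x640 float32, mm along the optical axis (not along the pixel's ray), 0 where there is no reading), "fov_y" (degrees; the focal length in pixels is half the picture's height over the tangent of half this angle, whatever the lens; pixels are square), "cx", "cy" (the principal point, pixels), "T" (4x4, takes a point from camera to world coordinates). Camera axes: x right, y down, z forward; pixel columns grow to the right and rows downward; lengths in mm; the calibration is good to about 2 mm. A picture is of the moment at which its call begins.
A pose or a line that the arm cannot do raises bot.IKError and nothing moves.
- bot.sign_off(): hands the job in; it is judged then, once.
The state is a dict: "t": time; "qpos": joint angles; "joint_vel": joint speeds; "tau": joint torques, N m; "tool_pos": TCP position; "ee_rot": TCP orientation; "wrist_force": force on the tool from outside, world axes, zero at the start; "torque": the same for the moment, N m; "grip_width": finger opening in mm; "finger_force": force on a finger pad.
Only numpy, scipy, OpenCV 4.12 (cv2) and the standard library are available. Lean on these libraries where they do the work, as an engineer would, in place of code of your own. Each camera call takes 0.05 s, during which the arm holds its last target. There are 200 camera calls.

## Working session

There is one attempt and no reset: what is moved stays moved. The work goes in short steps, each a Python script; the robot and the scene stay as the last script left them, time stands still between calls to the robot, and variables do not carry over. Pictures are saved under pics/ and viewed, at most 10 in all, crops included, and the job is handed in when it is done.

```bash
mkdir -p pics
cat > h.py <<'E'
import numpy as np,cv2
from cell import bot
def pts(c):
    f=200/np.tan(np.radians(c["fov_y"]/2)); z=c["z_map"]
    v,u=np.mgrid[:400,:640]
    P=np.stack([(u-c["cx"])/f*z,(v-c["cy"])/f*z,z,np.ones_like(z)],-1)@np.array(c["T"]).T
    P[z<=0]=np.nan
    return P[...,:3]
def save(n,c): cv2.imwrite(f"pics/{n}.png",c["frame"][...,::-1]); np.savez(f"pics/{n}.npz",P=pts(c),f=c["frame"],T=c["T"])
E
python3 - <<'E'
from h import *
for n in("scene","side"):
    c=bot.camera(n); save(n,c); print(n,c["fov_y"],np.round(c["T"],2).tolist())
cv2.imwrite("pics/both.png",cv2.resize(np.vstack([cv2.imread("pics/scene.png"),cv2.imread("pics/side.png")]),(480,600)))
print(bot.get_obs()["t"],bot.grasp_offset)
E
```

```text
scene 50.140485903531484 [[0.73, 0.59, -0.35, 850.11], [0.69, -0.62, 0.37, -302.36], [0.01, -0.51, -0.86, 939.68], [0.0, 0.0, 0.0, 1.0]]
side 52.46872561603066 [[-0.97, -0.13, 0.2, 313.83], [-0.24, 0.59, -0.77, 920.38], [-0.02, -0.8, -0.6, 752.02], [0.0, 0.0, 0.0, 1.0]]
0.1 18.700000000000003
```

View pics/scene.png

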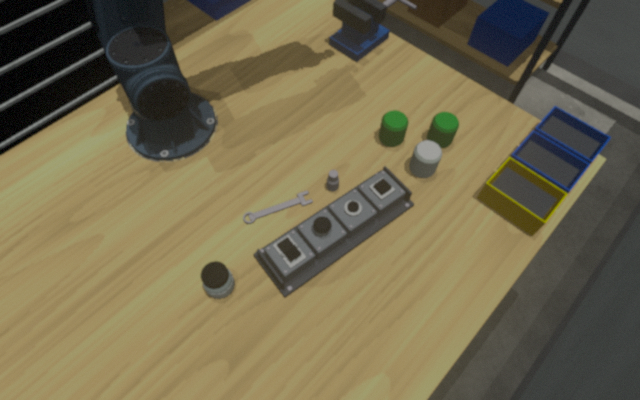

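Right to left in the scene picture: a square control at (290,250), mushroom at (322,226), round one at (352,207) and a square one at (383,187). Wrench at (278,208), socket at (333,181), filter at (425,158), jar at (217,280). The two greens are look-alikes. I'll measure and enlarge.

Run:
```python
from h import *
d=np.load("pics/scene.npz");P=d["P"];f=d["f"]
hsv=cv2.cvtColor(f,cv2.COLOR_RGB2HSV)
roi=np.zeros((400,640),bool);roi[150:305,225:440]=1
m=(roi&(hsv[...,1]<75)&(P[...,2]>4)).astype(np.uint8)
n,l,s,c=cv2.connectedComponentsWithStats(m)
k=1+np.argmax(s[1:,4]);print(s[k])
sel=(l==k)
top=sel&(abs(P[...,2]-57)<2.5)
for nm,q in(("all",sel),("top57",top)):
    r=cv2.minAreaRect(P[q][:,:2].astype(np.float32));print(nm,q.sum(),r)
for u,v in((290,250),(322,226),(352,207),(383,187)):
    w=P[v-8:v+9,u-8:u+9].reshape(-1,3);print(u,v,P[v,u].round(1),np.nanpercentile(w[:,2],[5,50,95,100]).round(1))
for nm,(u,v) in dict(sock=(333,181),filt=(425,155),jar=(217,275),wr1=(250,217),wr2=(305,199)).items(): print(nm,P[v,u].round(0))
a=cv2.resize(f[160:300,240:430],None,fx=4,fy=4,interpolation=cv2.INTER_CUBIC)
cv2.imwrite("pics/crop1.png",a[...,::-1])
```

```text
[ 254  167  160  129 7816]
all 7816 ((564.560791015625, 76.92201232910156), (399.0876159667969, 131.39749145507812), 80.59843444824219)
top57 2122 ((564.2989501953125, 69.54930114746094), (369.25152587890625, 83.59378051757812), 80.59976196289062)
290 250 [545.  -58.   67.4] [57.  68.1 76.4 78.5]
322 226 [562.3  26.8  87.3] [54.8 84.3 88.6 90.2]
352 207 [572.7 119.2  68.4] [53.5 61.7 72.1 74.8]
383 187 [591.5 210.7  72.1] [54.2 69.7 74.  76.1]
sock [482. 154.  46.]
filt [609. 355.  76.]
jar [ 475. -208.   72.]
wr1 [387. -46.   3.]
wr2 [449.  87.   0.]
```

View pics/crop1.png

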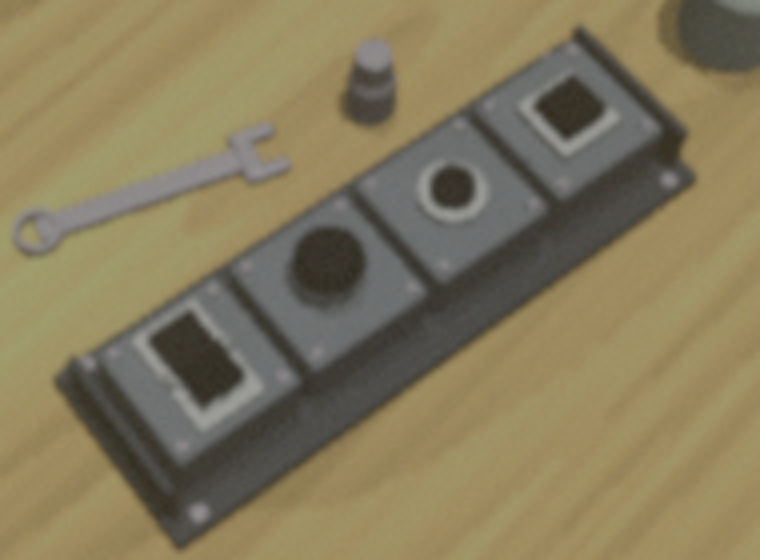

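View pics/side.png

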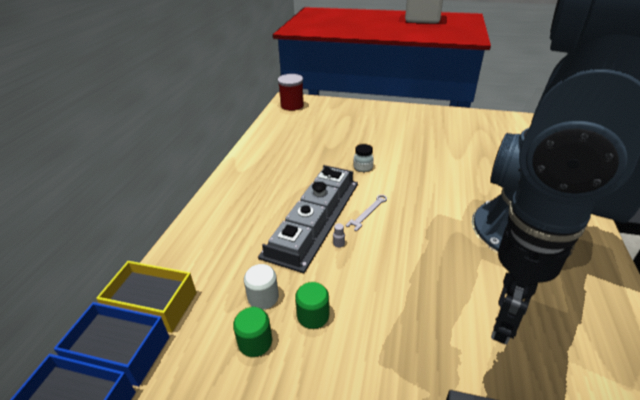

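The order is confirmed from the crop. The oblong control with hinge cheeks, crop (198,358), is the rocker, at the -y end. The wide one at (327,262) is the stop, the small round one at (452,187) is start, and the square one at (568,107) is the pump. Station yaw is about -9.4°. I'll shut the gripper and take a closer look from above.

Run:
```python
from h import *
bot.close_gripper(20)
psi=np.radians(-9.4)
bot.move_ptp([535,80,300],[np.pi,0,psi])
o=bot.get_obs();print(o["t"],o["tool_pos"],o["ee_rot"],o["qpos"],o["grip_width"],o["wrist_force"])
c=bot.camera("wrist");save("wrist",c);print(np.round(c["T"],2).tolist(),c["fov_y"])
```

```text
4.5167 [534.94778504  80.2384656  299.99352255] [-3.14154328e+00  2.23196873e-05 -1.63920027e-01] [ 1.48852639e-01  2.54236163e-01  1.82385942e-01  1.49895215e+00
  5.38469700e-05 -2.82881999e+00] -0.01619945127414516 [-0.58550621 -0.55708971  0.45982745]
[[-0.16, -0.95, -0.28, 604.45], [-0.99, 0.16, 0.05, 69.21], [-0.0, 0.28, -0.96, 442.88], [0.0, 0.0, 0.0, 1.0]] 61.96718631863327
```

View pics/wrist.png

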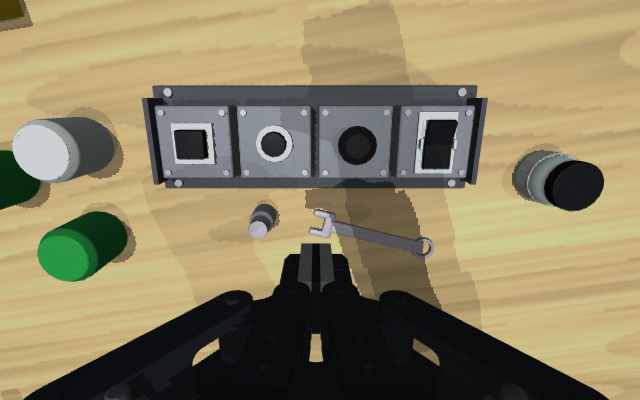

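The wrist view shows pump (192,144), start (274,144), stop (357,145) and rocker (436,143), with the station aligned to the image. The bezels give clean contours, so I'll cast those onto their known heights.

Run:
```python
from h import *
d=np.load("pics/wrist.npz");f=d["f"];P=d["P"];T=d["T"]
F=200/np.tan(np.radians(61.96718631863327/2))
c=bot.camera("wrist");cx,cy=c["cx"],c["cy"]
def cast(p,z):
    r=T[:3,:3]@np.array([(p[0]-cx)/F,(p[1]-cy)/F,1]);return (T[:3,3]+r*(z-T[2,3])/r[2])[:2]
g=cv2.cvtColor(f,cv2.COLOR_RGB2GRAY)
def big(m,x0,x1):
    q=np.zeros_like(m);q[104:180,x0:x1]=m[104:180,x0:x1]
    return max(cv2.findContours(q,cv2.RETR_EXTERNAL,cv2.CHAIN_APPROX_NONE)[0],key=cv2.contourArea)
W=(g>165).astype(np.uint8);B=(g<60).astype(np.uint8)
e=np.radians(-9.4);ex=np.array([np.cos(e),np.sin(e)]);ey=np.array([-ex[1],ex[0]])
for n,x0,x1,zb,zt in(("latch",162,222,63,75),("start",245,303,63,72),("stop",330,385,None,88),("rocker",410,464,61,70)):
    for m,z,k in((W,zb,"bezel"),(B,zt,"black")):
        if z is None: continue
        q=np.array([cast(p[0],z) for p in big(m,x0,x1)],np.float32)
        r=cv2.minAreaRect(q);ct=np.array(r[0]);print(n,k,ct.round(1),np.round(r[1],1),round(r[2],1),"station:",(ct@ex).round(1),(ct@ey).round(1))
for n,u,v in(("latch",192,144),("start",274,144),("stop",357,145),("rk far",438,126),("rk near",435,158)):
    w=P[v-2:v+3,u-2:u+3].reshape(-1,3);print(n,np.nanmedian(w,0).round(1))
```

```text
latch bezel [583.4 213.9] [45.2 44.9] 80.7 station: 540.6 306.4
latch black [583.5 211.3] [34.5 30.5] 80.7 station: 541.1 303.7
start bezel [568.6 123.5] [39.7 40.5] 79.5 station: 540.8 214.7
start black [568.6 122.8] [26.6 26.3] 80.7 station: 540.9 214.0
stop black [554.5  33. ] [40.3 40.1] 81.7 station: 541.6 123.1
rocker bezel [538.4 -58.3] [43.2 68.8] 80.7 station: 540.7 30.4
rocker black [538.  -58.8] [34.5 53.3] 80.1 station: 540.4 29.9
latch [583.4 210.   74.3]
start [568.6 121.7  72.2]
stop [555.1  33.2  89.4]
rk far [559.4 -56.5  77.4]
rk near [523.6 -53.8  69.7]
```

Spacing is about 92 mm, the bezel sizes match and the heights fit. Pressing the rocker now.

```bash
cat >> h.py <<'E'
e=np.radians(-9.35);ex=np.array([np.cos(e),np.sin(e)]);ey=np.array([-ex[1],ex[0]])
def W(sx,sy,z): return [*(sx*np.cos(-0)*np.array([np.cos(np.radians(-9.4)),np.sin(np.radians(-9.4))])+sy*np.array([np.sin(np.radians(9.4)),np.cos(np.radians(9.4))])),z]
O=[np.pi,0,e]
def st():
    o=bot.get_obs();print(round(o["t"],2),o["tool_pos"].round(1),o["wrist_force"].round(1))
E
python3 - <<'E'
from h import *
bot.move_ptp(W(560.7,30.4,120),O);st()
bot.line_to(W(560.7,30.4,84),100);st()
for z in(78,74,71,69,68):
    bot.line_to(W(560.7,30.4,z),40);st()
bot.sleep(.3);st()
E
```

```text
5.53 [558.9 -61.2 121. ] [0.1 0.3 0.8]
6.04 [558.6 -61.1  84.7] [ 0.8 -0.6 -0.8]
6.34 [558.5 -61.6  78.3] [0.1 0.5 1.8]
6.59 [558.3 -61.7  74. ] [ 1.4 -1.4  0.7]
6.84 [557.7 -61.5  70.6] [ 0.1 -0.1  1. ]
7.09 [557.9 -61.6  69.1] [-0.4  0.1  4.8]
7.34 [558.  -61.6  68.9] [-3.   0.5 13.9]
7.64 [558.  -61.6  68.9] [-4.4 -0.4 14.9]
```

Run:
```python
from h import *
bot.line_to(W(560.7,30.4,67),40);st();bot.sleep(.3);st()
bot.line_to(W(560.7,30.4,120),150)
bot.move_ptp(W(515,160,230),O)
c=bot.camera("wrist");save("w2",c)
P=pts(c);S=P[...,:2]@np.array([W(1,0,0)[:2],W(0,1,0)[:2]]).T
for dx in(-22,-15,-8,8,15,22):
    m=(abs(S[...,0]-540.7-dx)<3)&(abs(S[...,1]-30.4)<8);print(dx,m.sum(),np.nanmedian(P[m][:,2]).round(1))
st()
```

```text
7.89 [558.  -61.6  68.8] [-5.8  1.8 22.6]
8.19 [558.  -61.6  68.8] [-6.7  1.3 24.1]
-22 115 78.7
-15 123 75.9
-8 124 73.2
8 121 69.5
15 125 69.3
22 121 69.3
9.47 [533.8  72.8 228.2] [-0.6 -0.3  0.3]
```

View pics/w2.png

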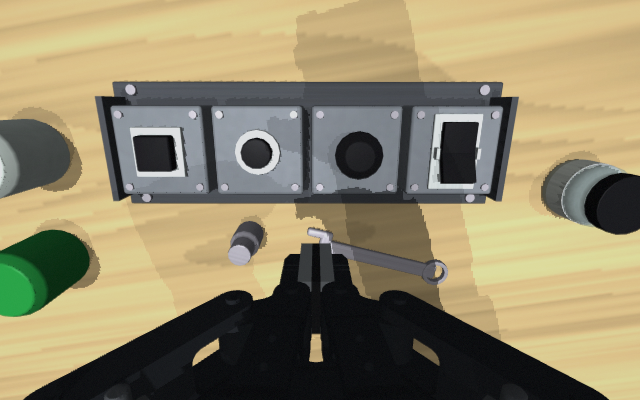

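The rocker at (459,152) is fully on: far wing level at 69.3 mm, near wing raised. Now the pump button, then start.

Run:
```python
from h import *
p=(540.8,306.2)
bot.move_ptp(W(*p,120),O);st()
bot.line_to(W(*p,80),100)
for z in(74,70,67,65):
    bot.line_to(W(*p,z),40);st()
bot.sleep(.5);st()
bot.line_to(W(*p,120),150)
c=bot.camera("wrist");P=pts(c)
S=P[...,:2]@np.array([W(1,0,0)[:2],W(0,1,0)[:2]]).T
m=(abs(S[...,0]-540.8)<10)&(abs(S[...,1]-306)<10)&(P[...,2]<100);print("latch z",m.sum(),np.nanmedian(P[m][:,2]).round(1));st()
```

```text
10.24 [583.6 212.7 120.3] [0.1 0.1 0.9]
11.09 [583.6 213.8  74.2] [ 0.1  0.3 -0.1]
11.34 [583.4 213.8  69.8] [ 1.1 -0.3  0.5]
11.59 [583.5 213.8  67. ] [-0.5 -0.4  4. ]
11.84 [583.7 213.9  66.7] [-5.1 -2.1 17.9]
12.34 [583.7 213.9  66.7] [-5.3 -1.7 18.5]
latch z 969 67.2
12.91 [582.9 213.6 118.7] [ 0.6  0.3 -0.8]
```

The pump button is fully in: top at 67.2 mm, hard stop reached. Now start.

Run:
```python
from h import *
p=(540.8,214.5)
bot.move_ptp(W(*p,120),O);st()
bot.line_to(W(*p,78),100)
for z in(70,67,65,64): bot.line_to(W(*p,z),40);st()
bot.sleep(2.1);st()
bot.line_to(W(*p,130),120)
bot.move_ptp(W(515,160,230),O);st()
c=bot.camera("wrist");save("w3",c);P=pts(c)
S=P[...,:2]@np.array([W(1,0,0)[:2],W(0,1,0)[:2]]).T
for n,x,y in(("latch",540.8,306.2),("start",540.8,214.5),("stop",540.8,122.5),("rkfar",560,30.4)):
    m=(abs(S[...,0]-x)<7)&(abs(S[...,1]-y)<7)&(P[...,2]<100);print(n,np.nanmedian(P[m][:,2]).round(1))
```

```text
13.37 [568.  122.2 119.1] [ 0.7 -0.4 -0.3]
14.28 [569.1 123.5  70.4] [1.9 1.8 2.9]
14.53 [569.  123.5  67.3] [1.8 2.1 4.5]
14.78 [569.1 123.5  66. ] [ 0.1  1.7 10.5]
15.03 [569.1 123.5  65.8] [-2.9 -0.  18.5]
17.13 [569.1 123.5  65.8] [-3.6  1.4 18.9]
18.38 [534.1  73.4 229.8] [0.  0.4 0.2]
latch 67.2
start 72.3
stop 89.3
rkfar 69.3
```

View pics/w3.png

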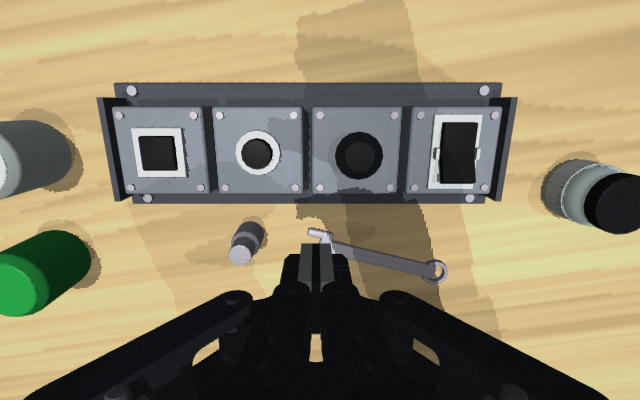

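The picture shows the pump button in (157,153), start back out (258,153), stop untouched (359,155) and the rocker on (459,152). The wrench, socket, filter and jar look unmoved, and the arm is clear.

```bash
python3 -c "
from cell import bot
print(bot.sign_off())"
```

```text
the job is handed in; nothing more can be done
None
```

The job is handed in, with no verdict shown: rocker on, pump button in, start held about 2 s and released, and the stop button and loose items left alone, at about 18 s on the robot's clock.

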